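Make up two board repair kits

ROBOT

A 7-joint arm with a two-finger parallel gripper is mounted at the origin on a cart in front of the work surface, level with it; the furniture and walls round the work are solid. World frame = base frame: x ahead of the robot, y to its left, z up, the work surface at z = 0. Lengths are in m, angles in rad, forces in N, time in s.
With the tool pointing down it reaches from about 0.4 to 0.925 m from the base axis. Payload 5.6 kg.
Tool frame: the origin (TCP) lies at the very end of the fingers, on their centre line; the grasp point (between the pads) lies 19 mm behind it; z points along the fingers, y is the line along which they close (so a half turn about z gives the same grasp; the last joint's range is limited). The gripper opens to 85 mm and grips with 20 to 120 N. Pads are 22 mm wide; open, the fingers measure 114 mm over their backs; the gripper's body (76 mm by 85 mm) begins 54 mm behind the grasp point. The pads swing forward as they close: fully open they stand 13 mm farther back than shut.
Start: joints at [-1.305, 0.468, -0.012, 1.603, 0.006, 1.071, -0.056], TCP at [0.198, 0.619, 0.231] pointing down, gripper open.
Joint ranges: [-2.53, 2.53], [-0.31, 2.02], [-1.57, 1.55], [0.28, 2.44], [-1.29, 4.43], [0.15, 1.84], [-2.92, 2.92]. Speed limits (rad/s): [2.57, 2.57, 3.14, 3.14, 3.14, 3.14, 3.14].

INTERFACE

Orientations are given as a rotation vector (axis times angle).
In Python, from plant import manip, eyes, finder gives the robot as it stands.
- The arm moves only by the shell command python3 -m creep 'ROWS'. ROWS is JSON, a list of rows, each a list of 7 numbers: the shift along the tool's x, y, z in mm, then the turn, a rotation vector about the tool's x, y, z in rad, then the closure, from -1 (fully open) to 1 (shut), so that 0 is half open. In form: [[dx, dy, dz, wx, wy, wz, fingers], ...]. A call has 1 to 8 rows; each row is the pose to reach, as a shift and turn from the pose commanded when the call began, along the tool's axes at that moment; what a row does not reach only later rows make up. A row lasts 1/8 s, in which the tool goes at most 62.5 mm and 10.7 degrees, less where a joint would pass 70% of its speed; a pose out of reach is approached as far as the arm can. A call with a gripper value outside its range is refused whole. The fingers move at their own pace and stop on an object; the grip force is fixed at half the most. Time passes only in rows, so rows that repeat a pose let the fingers close. It gives the time, the measured TCP pose, the force, the opening and the grip force at its end, in the units of the state.
- manip.sense(): the state, without advancing time (a new reading comes with each control period).
- eyes.get_image(name): name is "scene" or "side" or "wrist"; returns a dict with "image" (480x640x3 uint8, red, green, blue), "fx", "fy", "cx", "cy" (pixels), "extrinsics" (4x4, takes a point from camera to world coordinates). Camera axes: x right, y down, z forward; pixel columns grow to the right and rows downward; lengths in m; the calibration is good to about 2 mm. A picture is of the moment at which its call begins. There is no depth.
- manip.job_done(): hands the job in; it is judged then, once.
Trained networks look in a picture, given as the dict that the camera call returned (one of the last four; its "shot" number tells which), for a name from the list of things; names that differ only in an ending like _2 or _b are one class to them, and where a whole thing is asked for, a point or a joint stands for the part that bears it (a point fixed in the world has none). Each returns a list of dicts, best first, with "confidence" (0 to 1); they miss things now and then, are a little off and sometimes report something else, mostly with a low value. They report only what shows in the picture. A call takes as long as a camera call.
- finder.masks_of(picture, thing): "pixels" (480x640 bool, what is visible of it) and "centre" ([column, row] in pixels, amid what is visible of it).
The state is a dict: "time": time; "joint_pos": joint angles; "joint_vel": joint speeds; "joint_efforts": joint torques, N m; "ee_pos": TCP position; "orientation": TCP orientation; "wrist_force": force on the tool from outside, world axes, zero at the start; "ft_torque": the same for the moment, N m; "width": finger opening in m; "grasp_force": force on a finger pad.
Only numpy, scipy, OpenCV 4.12 (cv2) and the standard library are available. Lean on these libraries where they do the work, as an engineer would, in place of code of your own. Each camera call takes 0.05 s, during which the arm holds its last target. There are 200 camera calls.

TASK

Make up two repair kits from the stock on the bench. The kit in the short tray with two pockets gets a flux tin in the round pocket and the round green board in the square pocket; the kit in the longer tray with three pockets gets the other flux tin in the round pocket, the small blue board in the narrow middle pocket and the roll of black tape in the square pocket. Everything lies flat at the bottom of its pocket, right side up, and the hex keys stay where they are.

Things in the scene. Friction and masses are not known exactly. Their poses are not given: they have to be found in the camera images.
- tray_two: short flat grey kit tray with dark pocket floors, fixed, 184 x 104 x 8 mm. Origin: centre of its underside; x along its length, z up. Both pockets have y = 0: a round one, 75 mm across, centred at x = -45 mm; a square one, 80 x 80 mm, at x = +43 mm. Pocket floors are 4 mm above the bench, the tray top 8 mm.
- tray_three: longer flat grey kit tray with dark pocket floors, fixed, 244 x 104 x 8 mm. Origin: centre of its underside; x along its length, z up. All pockets have y = 0: a round one, 75 mm across, centred at x = -76 mm; a narrow one, 50 mm in x by 80 mm in y, at x = -3 mm; a square one, 84 x 84 mm, at x = +72 mm. Pocket floors are 4 mm above the bench, the tray top 8 mm.
- tin_1: squat round cream tin of flux with a coloured lid, 55 mm across, 24 mm high, 60 g; the two tins are alike and interchangeable. Origin: centre of its underside, z up. Grip it across its diameter
- tin_2: squat round cream tin of flux with a coloured lid, 55 mm across, 24 mm high, 60 g; the two tins are alike and interchangeable. Origin: centre of its underside, z up. Grip it across its diameter
- tape_roll: roll of black tape lying flat, 65 mm across, 18 mm high, 80 g. Origin: centre of its underside, z up. Grip it across its whole diameter
- round_board: round green board, 62 mm across, plate 2 to 4 mm above its underside, 30 g. Origin: centre of underside, z up. Grip the upright black capacitor: 17 mm across, top at 32 mm, axis at x = 0, y = +5 mm, fingers closing along x, tips 15 mm or more above the underside (a white block at x 2 to 10, y -19 to -7 mm is 13 mm high)
- small_board: small blue board, 58 x 30 mm (x, y), 16 g. Origin: centre of underside, z up. Grip across its two black pin headers: outer faces at y = -14 and +14 mm, x -10 to +20 mm, housings 4 to 12 mm high (pins to 18 mm): closing along y at x = +5 mm, tips 5 mm above its underside, which clears the tray top. It fits the narrow pocket with its x along the tray's y, either way round
- hex_keys: bystander: set of hex keys in a red holder, lying flat, 53 x 85 x 12 mm; origin at the centre of its underside; to be left where it lies
- hot_air_gun (a point): obstacle, not to be handled: a grey hot-air gun on its stand, fixed between the stock and the trays. Point on the bench under its middle. It covers x = 0.50 to 0.70, y = -0.12 to +0.09 m in the world, 140 mm high at its near end and up to 215 mm at its far end: carry things over it or round its near side

How it is judged:
By the outcome, as a careful person would: the job done as asked, in the order asked, and still so for the second after the job is handed in, with the robot touching nothing.
It also fails if it takes over 144 s, if anything falls off the work surface, if the arm or the gripper's body presses on something with over 40 N, if the wrist force passes 120 N, or if a joint passes its speed limit or range.

## Working session

There is one attempt and no reset: what is moved stays moved. The work goes in short steps, Python scripts to look and compute and a shell command to move; the robot and the scene stay as the last step left them, time stands still between calls to the robot, and variables do not carry over. Pictures are saved under pics/ and viewed, at most 14 in all, crops included, and the job is handed in when it is done.

```bash
ls; mkdir -p pics; python3 - <<'E'
from plant import manip, eyes, finder
import cv2
s=manip.sense(); print(s['time'],s['ee_pos'],s['orientation'],s['width'])
for n in ("scene","side","wrist"):
    p=eyes.get_image(n); cv2.imwrite(f"pics/{n}0.png",p["image"][:,:,::-1]); print(n,p['fx'],p['cx'],p['cy'],p['extrinsics'].tolist() if hasattr(p['extrinsics'],'tolist') else p['extrinsics'])
E
```

```text
pics
0.0 [0.19745023 0.61869595 0.23032841] [-4.83302704e-01 -3.10402561e+00  2.80787176e-03] 0.08523601374671033
scene 439.4417332630313 314.59414273951256 238.8067411186935 [[0.8269711167910265, -0.29360413837462074, 0.47949492377156516, 0.058576654598520135], [-0.5619742174225457, -0.45807275947492304, 0.6887338571461016, -0.6127461962316915], [0.017428452189448426, -0.8390267915605115, -0.5438108973696227, 0.5220612263808146], [0.0, 0.0, 0.0, 1.0]]
side 478.9958914358427 318.1926265027854 239.8887160497746 [[0.18190563559067663, 0.8008521472664153, -0.5705665412194479, 1.2032549754807114], [0.983247434417012, -0.14128920151049298, 0.11516008096945435, -0.1721046446107175], [0.01161130710626213, -0.5819563555416329, -0.8131371211499232, 1.0445543749937742], [0.0, 0.0, 0.0, 1.0]]
wrist 416.8459326487922 312.06427829282427 233.7912100599568 [[0.30393089718822286, 0.9090586656472879, 0.2850234238548329, 0.1250422586828692], [0.9526921239597983, -0.28940339448482777, -0.09286222162766003, 0.6414479119203297], [-0.0019304609106068455, 0.2997632693847414, -0.9540116643146671, 0.3736382621579742], [0.0, 0.0, 0.0, 1.0]]
```

View pics/scene0.png

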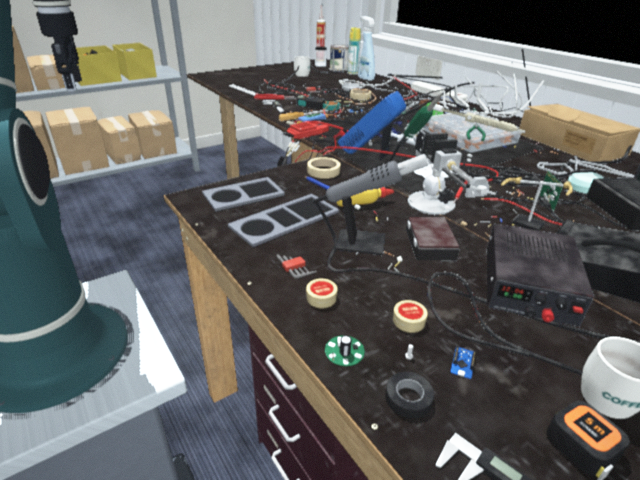

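View pics/side0.png

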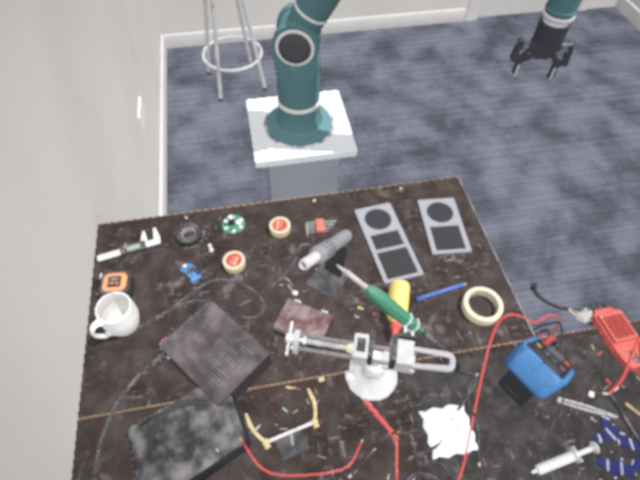

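The scene view shows the stock at the near right: tins at (321,293) and (410,316), round board (345,350), small board (462,362), tape (410,396) and hex keys (295,264). The trays are at (245,190) and (285,218). The side view shows the same things, with the hot-air gun at about (327,250) between stock and trays.

```bash
cat > h.py <<'E'
from plant import manip, eyes, finder
import numpy as np, cv2
def ray(p,uv):
    E=np.array(p['extrinsics']); d=np.array([(uv[0]-p['cx'])/p['fx'],(uv[1]-p['cy'])/p['fy'],1.])
    return E[:3,3],E[:3,:3]@d
def plane(p,uv,z):
    o,d=ray(p,uv); return o+d*(z-o[2])/d[2]
def tri(obs):
    A=np.zeros((3,3));b=np.zeros(3);L=[]
    for p,uv in obs:
        o,d=ray(p,uv);d=d/np.linalg.norm(d);M=np.eye(3)-np.outer(d,d);A+=M;b+=M@o;L.append((o,M))
    x=np.linalg.solve(A,b); return x,max(np.linalg.norm(M@(x-o)) for o,M in L)
def quad(p,mask,z):
    """min-area rect of mask pixels on plane z: centre, size, angle(long axis)"""
    c=max(cv2.findContours(mask.astype(np.uint8),0,2)[0],key=cv2.contourArea)[:,0,:]
    q=np.array([plane(p,u,z)[:2] for u in c])
    (cx,cy),(w,h),a=cv2.minAreaRect((q*1000).astype(np.float32))
    if w<h: w,h,a=h,w,a+90
    return np.round([cx,cy,w,h,(a+90)%180-90],1)
E
python3 - <<'E'
from h import *
P={n:eyes.get_image(n) for n in("scene","side")}
for t in("tray_two","tray_three","tin_1","tape_roll","round_board","small_board","hex_keys"):
    D={n:[d for d in finder.masks_of(P[n],t) if d['confidence']>.3][:4] for n in P}
    z={'tray_two':.008,'tray_three':.008,'tin_1':.02,'tape_roll':.015,'round_board':.004,'small_board':.008,'hex_keys':.008}[t]
    for n in P:
        for d in D[n]: print(t,n,round(d['confidence'],2),np.round(d['centre']),quad(P[n],d['pixels'],z))
    for a in D['scene']:
        for b in D['side']:
            x,e=tri([(P['scene'],a['centre']),(P['side'],b['centre'])])
            if e<.02: print('  tri',np.round(x*1000),round(e*1000,1))
E
```

```text
tray_two scene 0.93 [242. 193.] [481.5 318.5 192.2 125.7  -5.6]
tray_two side 0.59 [234. 223.] [ 381.6 -242.1   58.3   57.6  -10. ]
tray_two side 0.55 [444. 226.] [484.5 319.4 190.2 107.9  -4.1]
  tri [483. 326.  -0.] 1.2
tray_three scene 0.73 [279. 219.] [504.8 152.8 245.2 114.5   4.3]
tray_three side 0.68 [389. 243.] [509.2 155.6 249.1 108.5   5.1]
  tri [504. 167.  -8.] 5.5
tin_1 scene 0.87 [408. 313.] [ 503.5 -254.9   79.    54.3   43.8]
tin_1 scene 0.81 [323. 294.] [ 413.2 -127.5   76.6   54.    56.7]
tin_1 side 0.86 [279. 226.] [ 423.9 -121.2   67.9   50.9   -7.1]
tin_1 side 0.67 [232. 264.] [ 513.3 -250.1   65.5   55.8   -5.4]
  tri [ 513. -252.   13.] 6.2
  tri [ 417. -124.   14.] 1.9
tape_roll scene 0.72 [407. 400.] [ 395.4 -366.1   75.4   63.6   43.4]
tape_roll side 0.79 [191. 239.] [ 401.9 -361.4   75.    62.5   23.9]
  tri [ 401. -361.  -10.] 0.7
round_board scene 0.58 [345. 350.] [ 375.6 -244.7   62.    60.6   56.6]
round_board side 0.78 [231. 222.] [ 377.8 -243.4   62.6   60.5  -44.2]
  tri [ 375. -248.    6.] 0.7
small_board scene 0.58 [467. 362.] [ 509.1 -365.2   55.8   29.4   32.4]
small_board side 0.73 [192. 272.] [ 516.4 -361.3   60.3   33.4   30.8]
  tri [ 518. -362.    2.] 4.1
hex_keys scene 0.83 [292. 267.] [426.  -13.1  89.8  47.8  83. ]
hex_keys scene 0.62 [241. 191.] [479.7 317.9 189.2 123.3  -3.1]
hex_keys side 0.68 [317. 224.] [427.5  -9.3  48.   32.2   1. ]
  tri [420. -19.   5.] 0.1
```

```bash
cat >> h.py <<'E'
from scipy.spatial.transform import Rotation as Rn
def go(X,Y,Z,c=None):
    """print tool-frame shift to world TCP X,Y,Z mm with fingers closing along world angle c deg"""
    s=manip.sense(); R=Rn.from_rotvec(s['orientation']); d=R.inv().apply(np.array([X,Y,Z])-np.array(s['ee_pos'])*1000)
    y=R.as_matrix()[:,1]; cur=np.degrees(np.arctan2(y[1],y[0])); w=0 if c is None else -np.radians((c-cur+90)%180-90)
    print('shift',np.round(d,1),'wz',round(w,3),'cur',round(cur,1),'tilt',np.round(np.degrees(R.as_matrix()[:2,2]),1),'rows',round(max(np.linalg.norm(d)/62.5,abs(w)/.187),1),'t',s['time'])
def save(p,n,crop=None):
    cv2.imwrite(f"pics/{n}.png",p["image"][:,:,::-1])
E
python3 -m creep '[[-338,-227,-20,0,0,-0.309,-1],[-338,-227,-20,0,0,-0.309,-1],[-338,-227,-20,0,0,-0.309,-1],[-338,-227,-20,0,0,-0.309,-1],[-338,-227,-20,0,0,-0.309,-1],[-338,-227,-20,0,0,-0.309,-1],[-338,-227,-20,0,0,-0.309,-1],[-338,-227,-20,0,0,-0.309,-1]]'
python3 - <<'E'
from h import *
go(450,180,250,90)
p=eyes.get_image("wrist"); save(p,"w1")
for t in("tray_two","tray_three"):
    for d in finder.masks_of(p,t)[:2]: print(t,round(d['confidence'],2),np.round(d['centre']),quad(p,d['pixels'],.008))
E
```

```text
time: 1.95
ee_pos: [0.4527, 0.2974, 0.2517]
orientation: [0.009, 3.14, -0.001]
wrist_force: [-0.5, 0.6, 0.2]
width: 0.0854
grasp_force: 0.0
shift [   2.  -117.4    1.7] wz -0.006 cur 89.7 tilt [ 0.1 -0. ] rows 1.9 t 1.95
tray_two 0.57 [338. 212.] [483.2 322.1 186.1 106.   -5. ]
tray_three 0.8 [167. 216.] [508.1 156.5 244.2 106.8   5.2]
```

View pics/w1.png

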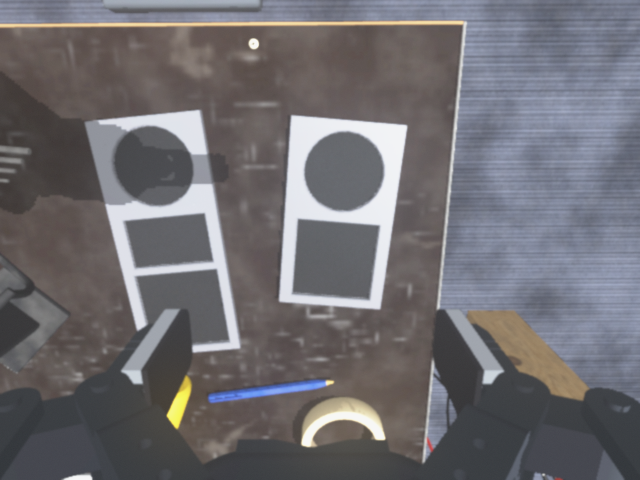

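The wrist view shows tray_three at (167,230) and tray_two at (343,212). Their round pockets, at (152,165) and (344,171), are at the robot end. The gun base is at (20,310), and the fingers show at the bottom.

```bash
python3 -m creep '[[2,-117,0,0,0,-0.006,-1],[2,-117,0,0,0,-0.006,-1],[2,-117,0,0,0,-0.006,-1]]' | head -2
cat > /tmp/a.py <<'E'
from h import *
import pickle
p=eyes.get_image("wrist")
for t in("tray_two","tray_three"):
    for d in finder.masks_of(p,t)[:1]: print(t,round(d['confidence'],2),np.round(d['centre'],1),quad(p,d['pixels'],.008),quad(p,d['pixels'],.0))
go(450,-250,250,90)
E
python3 /tmp/a.py
```

```text
time: 2.48
ee_pos: [0.4482, 0.1805, 0.2514]
tray_two 0.76 [460.1 215.5] [483.2 321.4 184.4 106.9  -5.1] [485.5 324.4 188.2 109.1  -5.1]
tray_three 0.55 [284.8 228.3] [508.  155.8 244.5 104.3   5.2] [510.8 155.3 249.6 106.4   5.2]
shift [   2.2 -435.3    1.1] wz 0.009 cur 90.5 tilt [0.  0.1] rows 7.0 t 2.625
```

```bash
python3 -m creep '[[2,-435,0,0,0,0,-1],[2,-435,0,0,0,0,-1],[2,-435,0,0,0,0,-1],[2,-435,0,0,0,0,-1],[2,-435,0,0,0,0,-1],[2,-435,0,0,0,0,-1],[2,-435,0,0,0,0,-1],[2,-435,0,0,0,0,-1]]' | head -2
cat > /tmp/b.py <<'E'
from h import *
import sys,pickle
p=eyes.get_image("wrist"); save(p,sys.argv[1])
r={}
for t in("tin_1","tape_roll","round_board","small_board"):
    z={'tin_1':.024,'tape_roll':.018,'round_board':.004,'small_board':.008}[t]
    r[t]=[]
    for d in finder.masks_of(p,t)[:2 if t=='tin_1' else 1]:
        print(t,round(d['confidence'],2),np.round(d['centre'],1),quad(p,d['pixels'],z)); r[t].append(d['centre'])
q={k:p[k] for k in('fx','fy','cx','cy','extrinsics')}
if len(sys.argv)>2:
    q0,r0=pickle.load(open('/tmp/v.pkl','rb'))
    for t in r:
        for a in r[t]:
            for b in r0[t]:
                x,e=tri([(q,a),(q0,b)])
                if e<.008: print(t,np.round(x*1000,1),round(e*1000,1))
pickle.dump((q,r),open('/tmp/v.pkl','wb'))
go(417,-170,230,90)
E
python3 /tmp/b.py w2
```

```text
time: 3.62
ee_pos: [0.4496, -0.2551, 0.2513]
tin_1 0.62 [464.6 152. ] [ 417.3 -123.6   60.2   53.7   66.8]
tin_1 0.57 [318.4 250.5] [ 505.9 -250.5   60.7   54.6   -7.6]
tape_roll 0.79 [175.3 123.6] [ 398.5 -361.8   67.7   64.2  -89.9]
round_board 0.88 [324.9 107.2] [ 3.773e+02 -2.438e+02  6.090e+01  6.030e+01  1.000e-01]
small_board 0.85 [206.7 249.2] [ 512.8 -362.5   57.4   33.4   31.7]
shift [32.4 79.8 21.1] wz 0.01 cur 90.6 tilt [-0.  0.] rows 1.4 t 3.875
```

View pics/w2.png

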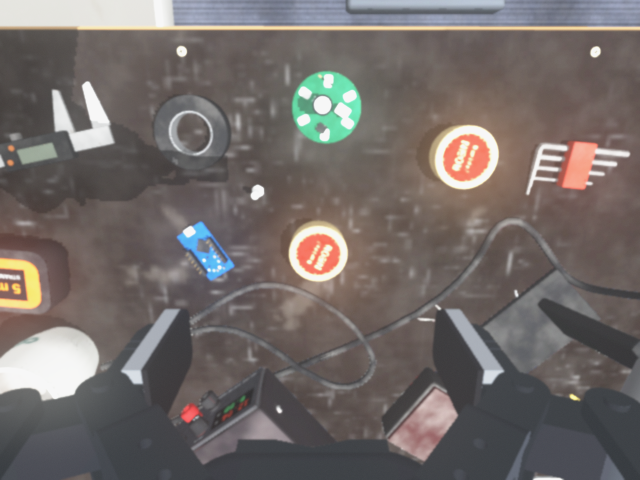

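The wrist view shows the tins at (464,157) and (319,251), round board (326,107), tape (191,132), small board (206,250) and hex keys (575,165). The hex prongs come to within about 28 mm of the first tin's right edge, so I'll close along a diagonal there.

```bash
python3 -m creep '[[32,95,40,0,0,-0.69,-1],[32,95,40,0,0,-0.69,-1],[32,95,40,0,0,-0.69,-1],[32,95,40,0,0,-0.69,-1],[32,95,40,0,0,-0.69,-1]]' | head -3
sed -i 's/^go(.*/go(417,-124,100,130)/' /tmp/b.py; python3 /tmp/b.py w3 2
```

```text
time: 4.5
ee_pos: [0.417, -0.1556, 0.2115]
orientation: [-1.073, 2.952, 0.0]
tin_1 0.9 [152.2 210.3] [ 505.5 -250.3   61.4   54.4   -8.2]
tin_1 0.86 [341.3 225.9] [ 417.1 -122.1   57.8   54.9   40. ]
tape_roll 0.63 [118.4  24.1] [ 409.9 -350.6   69.9   33.1  -50. ]
round_board 0.86 [260.9  86.8] [ 376.7 -244.2   61.5   61.2   40. ]
small_board 0.56 [ 42.6 122.3] [ 513.1 -362.5   55.8   34.4   31.2]
tin_1 [ 387.  -216.2  287.7] 2.0
tin_1 [ 503.2 -250.7   32.5] 0.1
tin_1 [ 412.3 -131.6   49.6] 1.0
tin_1 [ 321.3 -255.8  548.9] 3.6
round_board [ 376.6 -245.2   -3.9] 0.6
small_board [ 507.7 -358.9   14.5] 1.0
shift [-21.1  25.  111.3] wz -0.003 cur 129.8 tilt [0. 0.] rows 1.9 t 4.75
```

```bash
python3 -m creep '[[-22,26.5,110,0,0,0,-1],[-22,26.5,110,0,0,0,-1],[-22,26.5,160,0,0,0,-1],[-22,26.5,199,0,0,0,-1],[-22,26.5,199,0,0,0,-1],[-22,26.5,199,0,0,0,1],[-22,26.5,199,0,0,0,1],[-22,26.5,199,0,0,0,1]]'
python3 -m creep '[[0,0,0,0,0,0,1],[0,0,0,0,0,0,1]]'
python3 - <<'E'
from h import *
go(417,-122,250,130)
p=eyes.get_image("wrist"); save(p,"w4")
E
```

```text
time: 5.75
ee_pos: [0.4179, -0.1228, 0.0146]
orientation: [-1.07, 2.95, -0.002]
wrist_force: [-3.5, 0.7, 11.4]
width: 0.0507
grasp_force: 60.2
time: 6.0
ee_pos: [0.4179, -0.1227, 0.0146]
orientation: [-1.07, 2.95, -0.002]
wrist_force: [-2.4, 0.3, 11.4]
width: 0.0508
grasp_force: 60.2
shift [  -0.4    0.6 -235.4] wz -0.002 cur 129.9 tilt [ 0.2 -0. ] rows 3.8 t 6.0
```

View pics/w4.png

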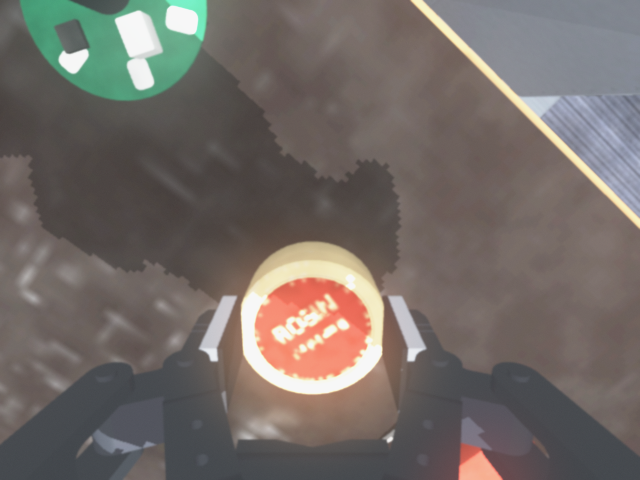

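The wrist view shows the tin held at (313,335) between pads at columns 220 and 405, and the bench clear round it.

```bash
python3 -m creep '[[0,0,-60,0,0,0,1],[0,0,-120,0,0,0,1],[0,0,-180,0,0,0,1],[0,0,-235,0,0,0,1],[0,0,-235,0,0,0,1]]'
python3 - <<'E'
from h import *
s=manip.sense(); R=Rn.from_rotvec(s['orientation']).as_matrix(); e=np.array(s['ee_pos'])
p=eyes.get_image("wrist"); E=np.array(p['extrinsics'])
for k in (0,-.01,-.019,-.03):
  for y in(-.0275,0,.0275):
    q=e+R@[0,y,k]; c=E[:3,:3].T@(q-E[:3,3]); print(k,y,np.round([p['fx']*c[0]/c[2]+p['cx'],p['fy']*c[1]/c[2]+p['cy']]))
print(manip.sense()['joint_pos'])
for d in finder.masks_of(p,'tin_1')[:1]:
    m=np.argwhere(d['pixels']); print(d['confidence'],d['centre'],m.min(0),m.max(0))
go(438,326,250,95)
E
```

```text
time: 6.68
ee_pos: [0.4193, -0.123, 0.2527]
orientation: [-1.068, 2.942, -0.006]
wrist_force: [0.6, -0.2, -1.8]
width: 0.0503
grasp_force: 63.5
0 -0.0275 [243. 313.]
0 0 [315. 313.]
0 0.0275 [387. 313.]
-0.01 -0.0275 [239. 326.]
-0.01 0 [315. 326.]
-0.01 0.0275 [391. 326.]
-0.019 -0.0275 [234. 340.]
-0.019 0 [315. 340.]
-0.019 0.0275 [396. 340.]
-0.03 -0.0275 [228. 359.]
-0.03 0 [315. 359.]
-0.03 0.0275 [403. 359.]
[-0.16087701  0.05965704  0.3900623   2.10504944 -0.03001124  0.97493108
  2.51219325]
0.7 [145.2, 174.1] [142 113] [205 179]
shift [-304.1  330.1   -1.4] wz 0.609 cur 129.9 tilt [0.2 0. ] rows 7.2 t 6.775
```

```bash
python3 -m creep '[[-301,333,0,0,0,0.6,1],[-301,333,0,0,0,0.6,1],[-301,333,0,0,0,0.6,1],[-301,333,0,0,0,0.6,1],[-301,333,0,0,0,0.6,1],[-301,333,0,0,0,0.6,1],[-301,333,0,0,0,0.6,1],[-301,333,0,0,0,0.6,1]]'
python3 - <<'E'
from h import *
go(434,325.7,60,95)
p=eyes.get_image("wrist"); save(p,"w5")
for t in("tray_two",):
    for d in finder.masks_of(p,t)[:1]: print(t,round(d['confidence'],2),np.round(d['centre'],1),quad(p,d['pixels'],.008))
E
```

```text
time: 7.78
ee_pos: [0.4326, 0.3278, 0.2452]
orientation: [0.153, -3.135, 0.003]
wrist_force: [0.0, 0.2, -0.6]
width: 0.0502
grasp_force: 63.5
shift [ -1.7  -1.9 185.2] wz 0.01 cur 95.6 tilt [-0.2 -0.1] rows 3.0 t 7.775
tray_two 0.95 [305.1 198.8] [471.  322.9 161.  105.2  -5.2]
```

View pics/w5.png

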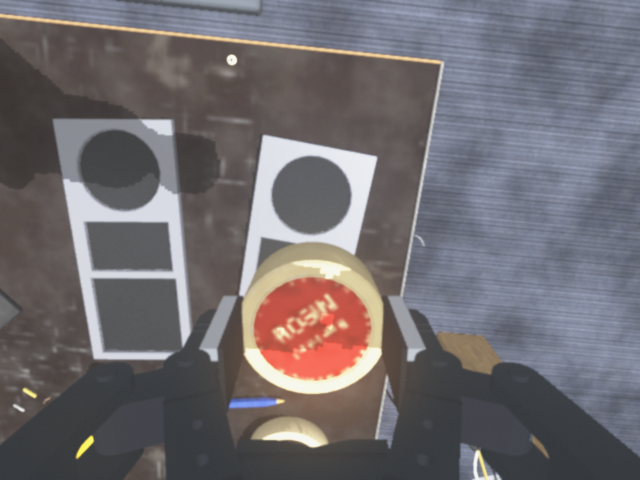

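The tin is held at (313,330); the round pocket of tray_two is at (311,195).

```bash
python3 -m creep '[[-1.7,-2,60,0,0,0,1],[-1.7,-2,120,0,0,0,1],[-1.7,-2,180,0,0,0,1],[-1.7,-2,205,0,0,0,1],[-1.7,-2,217,0,0,0,1],[-1.7,-2,225,0,0,0,1],[-1.7,-2,225,0,0,0,1]]'
```

```text
time: 8.75
ee_pos: [0.4361, 0.3241, 0.0225]
orientation: [-0.151, 3.138, 0.0]
wrist_force: [-0.8, -0.5, -0.4]
width: 0.0508
grasp_force: 63.5
```

```bash
python3 -m creep '[[1.5,0,1.5,0,0,0,1],[1.5,0,3,0,0,0,1],[1.5,0,3,0,0,0,1]]'; python3 -m creep '[[1.5,0,2,0,0,0,0],[1.5,0,2,0,0,0,-1],[1.5,0,2,0,0,0,-1],[1.5,0,2,0,0,0,-1],[1.5,0,-60,0,0,0,-1],[1.5,0,-120,0,0,0,-1],[1.5,0,-180,0,0,0,-1],[1.5,0,-230,0,0,0,-1]]'
python3 - <<'E'
from h import *
go(377,-222,230,92)
p=eyes.get_image("wrist"); save(p,"w6")
for d in finder.masks_of(p,"tin_1")[:1]: print(round(d['confidence'],2),np.round(d['centre'],1),quad(p,d['pixels'],.028))
E
```

```text
time: 9.12
ee_pos: [0.4345, 0.3242, 0.0197]
orientation: [-0.151, 3.137, 0.001]
wrist_force: [0.3, 0.4, -0.6]
width: 0.0507
grasp_force: 63.5
time: 10.12
ee_pos: [0.433, 0.324, 0.2518]
orientation: [-0.151, 3.137, 0.002]
wrist_force: [0.5, 0.6, -1.3]
width: 0.0856
grasp_force: 0.0
shift [ 108.2 -538.1   21.1] wz 0.061 cur 95.5 tilt [0.1 0.1] rows 8.8 t 10.125
0.66 [311.8 191.6] [435.4 323.7  55.   54.4  50.9]
```

View pics/w6.png

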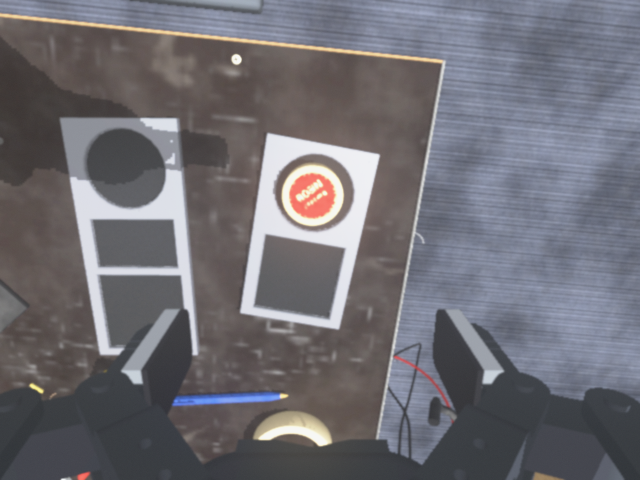

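The tin sits at (313,193) centrally in tray_two's round pocket. Next is the round board.

```bash
python3 -m creep '[[50,-320,0,0,0,0,-1],[50,-320,0,0,0,0,-1],[50,-320,0,0,0,0,-1],[50,-320,0,0,0,0,-1],[50,-320,0,0,0,0,-1],[50,-320,0,0,0,0,-1],[87,-558,0,0,0,0,-1],[87,-558,0,0,0,0,-1]]' |head -2; python3 -m creep '[[37,-110,10,0,0,0.06,-1],[37,-110,50,0,0,0.06,-1],[37,-110,85,0,0,0.06,-1],[37,-110,85,0,0,0.06,-1]]' | head -3
python3 - <<'E'
from h import *
go(377,-244,100,90)
p=eyes.get_image("wrist"); d=finder.masks_of(p,"round_board")[0]
print(round(d['confidence'],2),np.round(d['centre'],1),quad(p,d['pixels'],.004))
u,v=map(int,d['centre']); print(u,v); x0=max(u-110,0);y0=max(v-100,0)
c=p['image'][y0:y0+200,x0:x0+220,::-1]; print(x0,y0); cv2.imwrite("pics/w7.png",cv2.resize(c,None,fx=3,fy=3,interpolation=cv2.INTER_CUBIC))
for uu in [(x0+a*10,y0+b*10) for a,b in((0,0),(10,10))]: print(uu,np.round(plane(p,uu,.004)*1000,1),np.round(plane(p,uu,.032)*1000,1))
import pickle; pickle.dump({k:p[k] for k in('fx','fy','cx','cy','extrinsics')},open('/tmp/rb.pkl','wb'))
E
```

```text
time: 11.22
ee_pos: [0.4067, -0.1246, 0.249]
time: 11.72
ee_pos: [0.3784, -0.2361, 0.1618]
orientation: [0.056, -3.134, -0.003]
shift [ 1.3 -8.  61.8] wz 0.036 cur 92.0 tilt [-0.4  0.1] rows 1.0 t 11.725
0.57 [301.7 206. ] [ 376.8 -244.3   60.5   60.2   21.4]
301 206
191 106
(191, 106) [ 306.3 -323.     4. ] [ 306.  -315.3   32. ]
(291, 206) [ 374.7 -252.4    4. ] [ 368.1 -251.3   32. ]
```

View pics/w7.png

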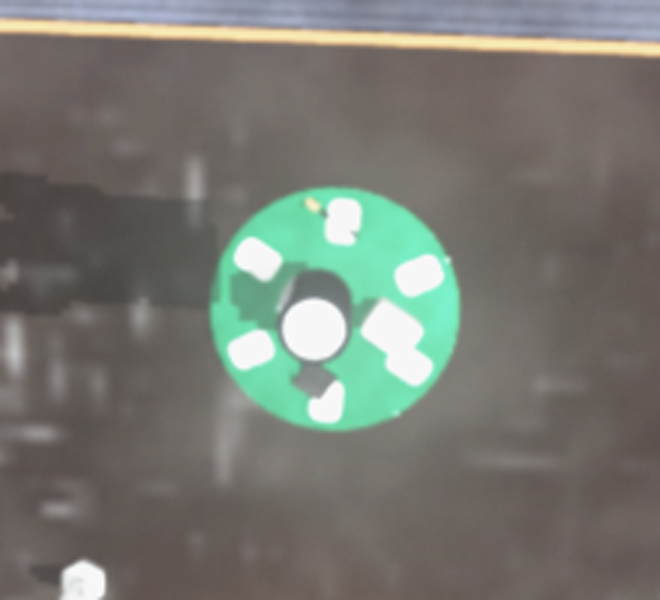

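The enlarged wrist view shows the round board centred at (336,309) in the crop, the capacitor's white top at (314,329) and the tall white block at (392,326).

```bash
python3 - <<'E'
from h import *
import pickle; p=pickle.load(open('/tmp/rb.pkl','rb'))
f=lambda x,y,z: plane(p,(191+x/3,106+y/3),z)[:2]*1000
C=f(314,329,.032);B=f(392,326,.013);O=f(336,309,.004); print('cap',C,'block',B,'board',O)
v=B-C; a=np.degrees(np.arctan2(v[1],v[0])-np.arctan2(-18,6)); v2=C-O; print('ang',a, 'from centre',np.degrees(np.arctan2(v2[1],v2[0]))-90, np.hypot(*v),np.hypot(*v2))
a=(a+180)%360-180
go(C[0],C[1],60,a)
E
```

```text
cap [ 374.6635896  -247.97865678] block [ 378.21246784 -229.74502569] board [ 376.66318017 -243.47695981]
ang 150.55106475375612 from centre -203.9501203674897 18.57578637797968 4.925813445806902
shift [  6.8 -11.3 104.6] wz -1.019 cur 92.2 tilt [-0.  0.] rows 5.4 t 11.825
```

```bash
python3 -m creep '[[7,-11,20,0,0,1.4,-1],[7,-11,20,0,0,1.4,-1],[7,-11,20,0,0,1.4,-1],[7,-11,20,0,0,1.4,-1],[7,-11,20,0,0,1.4,-1],[7,-11,20,0,0,1.4,-1],[7,-11,20,0,0,1.4,-1],[7,-11,20,0,0,1.4,-1]]' |head -2; python3 -m creep '[[0,0,20,0,0,0.7,-0.2],[0,0,40,0,0,0.7,-0.2],[0,0,50,0,0,0.7,-0.2],[0,0,50,0,0,0.7,-0.2],[0,0,50,0,0,0.7,-0.2]]' | head -3
python3 - <<'E'
from h import *
go(374.7,-248,17,-28); print(np.round(manip.sense()['joint_pos'],2),manip.sense()['width'])
p=eyes.get_image("wrist"); save(p,"w8")
d=finder.masks_of(p,"round_board")[0]; print(d['confidence'],quad(p,d['pixels'],.004))
E
```

```text
time: 12.82
ee_pos: [0.3758, -0.2475, 0.1459]
time: 13.45
ee_pos: [0.3756, -0.2476, 0.0953]
orientation: [2.692, 1.618, 0.004]
shift [-0.9 -0.8 78.3] wz 0.0 cur -28.0 tilt [0.1 0. ] rows 1.3 t 13.45
[-0.24  0.48  0.92  2.23 -0.61  0.7   0.62] 0.05144680345686535
0.78 [ 378.3 -243.6   61.2   60.9   47.9]
```

View pics/w8.png

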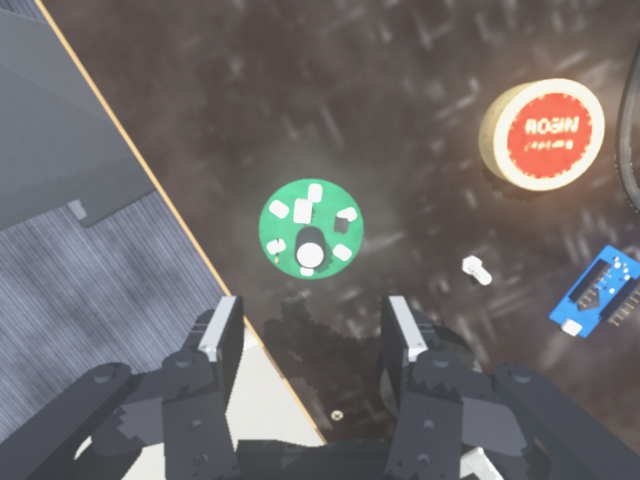

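The view shows the board at (311,228) with the capacitor's white top at (311,255), midway between the fingers at columns 235 and 390. It also shows the second tin at (550,130) and the small board at (600,285).

```bash
python3 -m creep '[[-1,-1,50,0,0,0,-0.2],[-1,-1,72,0,0,0,-0.2],[-1,-1,78,0,0,0,-0.2],[-1,-1,78,0,0,0,0.4],[-1,-1,78,0,0,0,1],[-1,-1,78,0,0,0,1],[-1,-1,78,0,0,0,1]]'; python3 -m creep '[[0,0,-50,0,0,0,1],[0,0,-110,0,0,0,1],[0,0,-170,0,0,0,1],[0,0,-235,0,0,0,1],[0,0,-235,0,0,0,1]]'
python3 - <<'E'
from h import *
go(523,318,250,-5)
p=eyes.get_image("wrist"); save(p,"w9")
E
```

```text
time: 14.42
ee_pos: [0.3732, -0.2492, 0.0175]
orientation: [2.695, 1.612, 0.003]
wrist_force: [-1.4, -0.4, 5.2]
width: 0.0143
grasp_force: 58.5
time: 15.05
ee_pos: [0.3752, -0.2491, 0.2549]
orientation: [2.691, 1.614, 0.014]
wrist_force: [0.1, 0.3, -0.0]
width: 0.0142
grasp_force: 58.7
shift [ 569.9 -136.5    7.1] wz -0.403 cur -28.1 tilt [0.6 0.1] rows 9.4 t 15.05
```

View pics/w9.png

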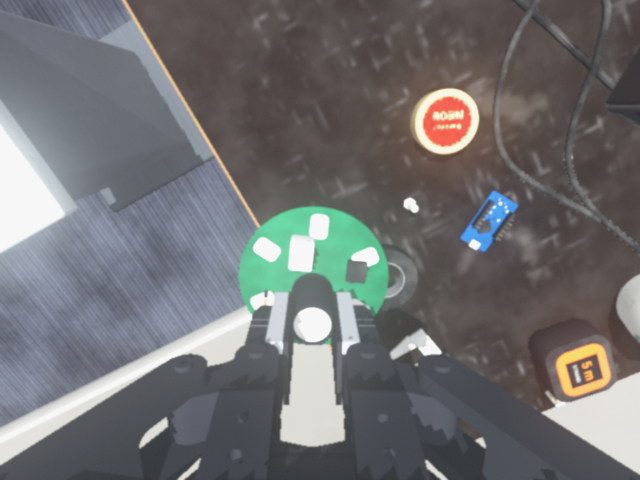

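The board hangs level from the capacitor at (313,320). It is well held.

```bash
python3 -m creep '[[565,-134,0,0,0,0,1],[565,-134,0,0,0,0,1],[565,-134,0,0,0,0,1],[565,-134,0,0,0,0,1],[565,-134,0,0,0,0,1],[565,-134,0,0,0,0,1],[565,-134,0,0,0,0,1],[565,-134,0,0,0,0,1]]'|head -2; python3 - <<'E'
from h import *
go(522.7,312.2,30,-28)
E
```

```text
time: 16.1
ee_pos: [0.5, 0.2332, 0.2493]
shift [ 81.  -17.1 219.1] wz -0.005 cur -28.3 tilt [-0.2 -0.1] rows 3.7 t 16.1
```

```bash
python3 -m creep '[[81,-17,0,0,0,0,1],[81,-17,20,0,0,0,1],[81,-17,80,0,0,0,1],[81,-17,140,0,0,0,1],[81,-17,190,0,0,0,1],[81,-17,210,0,0,0,1],[81,-17,210,0,0,0,1]]'|head -2; python3 - <<'E'
from h import *
go(522.7,312.2,21,-28)
p=eyes.get_image("wrist"); save(p,"w10")
for t in('tray_two','round_board'):
  d=finder.masks_of(p,t)[0]; print(t,d['confidence'],quad(p,d['pixels'],.008 if t[0]=='t' else .024))
E
```

```text
time: 16.98
ee_pos: [0.5234, 0.3101, 0.0399]
shift [ 1.5 -1.5 18.9] wz -0.006 cur -28.3 tilt [-0.1 -0.1] rows 0.3 t 16.975Traceback (most recent call last):
  File "<stdin>", line 5, in <module>
IndexError: list index out of range
```

View pics/w10.png

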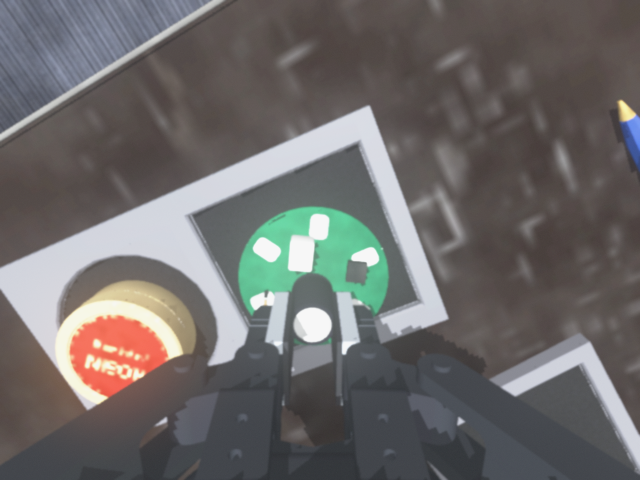

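The board hangs over the square pocket of tray_two, with slack all round. The first tin is at (125,355).

```bash
python3 -m creep '[[1.5,-1.5,10,0,0,0,1],[1.5,-1.5,15,0,0,0,1],[1.5,-1.5,19,0,0,0,1],[1.5,-1.5,19,0,0,0,1]]'; python3 -m creep '[[0,0,0,0,0,0,0.4],[0,0,0,0,0,0,0.1],[0,0,0,0,0,0,0.1],[0,0,-30,0,0,0,0.1],[0,0,-90,0,0,0,0.1],[0,0,-150,0,0,0,0.1],[0,0,-210,0,0,0,0.1],[0,0,-230,0,0,0,-1]]'
python3 - <<'E'
from h import *
p=eyes.get_image("wrist"); save(p,"w11")
for t in('tray_two','round_board'):
  for d in finder.masks_of(p,t)[:1]: print(t,d['confidence'],quad(p,d['pixels'],.008))
go(506,-250,250,-28)
E
```

```text
time: 17.58
ee_pos: [0.523, 0.3135, 0.0221]
orientation: [2.696, 1.612, -0.001]
wrist_force: [-0.2, 0.2, -0.6]
width: 0.0142
grasp_force: 58.7
time: 18.58
ee_pos: [0.5248, 0.3138, 0.2563]
orientation: [-2.696, -1.611, -0.009]
wrist_force: [0.1, -1.2, -0.8]
width: 0.0552
grasp_force: 0.0
tray_two 0.61 [483.8 321.6 185.1 105.7  -5. ]
round_board 0.79 [528.3 319.3  61.3  59.7 -60.7]
shift [-504.8  251.7    1.8] wz -0.004 cur -28.2 tilt [0.  0.1] rows 9.0 t 18.725
```

```bash
python3 -m creep '[[-400,160,-25,0,0,-1.45,-1],[-400,160,-25,0,0,-1.45,-1],[-400,160,-25,0,0,-1.45,-1],[-400,160,-25,0,0,-1.45,-1],[-400,160,-25,0,0,-1.45,-1],[-400,160,-25,0,0,-1.45,-1],[-400,160,-25,0,0,-1.45,-1],[-400,160,-25,0,0,-1.45,-1]]'|head -3; python3 - <<'E'
from h import *
go(505.5,-250,150,90)
E
```

```text
time: 19.73
ee_pos: [0.4728, -0.1182, 0.276]
orientation: [-0.949, -2.992, 0.003]
shift [-102.9  -88.6  126. ] wz -0.614 cur 54.8 tilt [-0.2 -0.1] rows 3.3 t 19.725
```

```bash
python3 -m creep '[[-103,-89,0,0,0,-0.614,-1],[-103,-89,0,0,0,-0.614,-1],[-103,-89,60,0,0,-0.614,-1],[-103,-89,120,0,0,-0.614,-1],[-103,-89,120,0,0,-0.614,-1]]'|head -3; python3 - <<'E'
from h import *
p=eyes.get_image("wrist"); save(p,"w12")
for d in finder.masks_of(p,"tin_1")[:1]: print(d['confidence'],d['centre'],quad(p,d['pixels'],.024))
go(505.5,-250,14,90)
E
```

```text
time: 20.35
ee_pos: [0.5036, -0.2455, 0.1519]
orientation: [-0.005, -3.131, -0.005]
0.59 [306.0, 228.9] [ 5.076e+02 -2.508e+02  5.720e+01  5.460e+01 -3.000e-01]
shift [  0.7  -3.8 142.1] wz -0.003 cur 89.8 tilt [-0.2  0. ] rows 2.3 t 20.45
```

```bash
python3 -m creep '[[-2,-4.5,60,0,0,0,-1],[-2,-4.5,110,0,0,0,-1],[-2,-4.5,142,0,0,0,-1],[-2,-4.5,142,0,0,0,-1],[-2,-4.5,142,0,0,0,1],[-2,-4.5,142,0,0,0,1],[-2,-4.5,142,0,0,0,1],[-2,-4.5,142,0,0,0,1]]'; python3 -m creep '[[0,0,-60,0,0,0,1],[0,0,-120,0,0,0,1],[0,0,-180,0,0,0,1],[0,0,-245,0,0,0,1],[0,0,-245,0,0,0,1]]'
python3 - <<'E'
from h import *
go(430,149,260,90)
E
```

```text
time: 21.45
ee_pos: [0.5116, -0.2515, 0.0184]
orientation: [-0.0, 3.137, 0.0]
wrist_force: [-2.0, 2.3, 13.8]
width: 0.0497
grasp_force: 59.7
time: 22.08
ee_pos: [0.512, -0.2528, 0.2664]
orientation: [0.001, 3.13, -0.003]
wrist_force: [-0.6, -0.5, -0.7]
width: 0.0489
grasp_force: 62.0
shift [ 82.3 401.8   4.6] wz -0.0 cur 90.0 tilt [ 0.6 -0.1] rows 6.6 t 22.075
```

```bash
python3 -m creep '[[77,402,0,0,0,0,1],[77,402,0,0,0,0,1],[77,402,0,0,0,0,1],[77,402,0,0,0,0,1],[77,402,0,0,0,0,1],[77,402,0,0,0,0,1],[77,402,0,0,0,0,1],[77,402,40,0,0,0,1]]'|head -2; python3 -m creep '[[0,0,60,0,0,0,1],[0,0,110,0,0,0,1],[0,0,160,0,0,0,1],[0,0,160,0,0,0,1]]'; python3 - <<'E'
from h import *
p=eyes.get_image("wrist"); save(p,"w13")
go(435,149,24,90)
E
```

```text
time: 23.08
ee_pos: [0.4333, 0.155, 0.2216]
time: 23.58
ee_pos: [0.4297, 0.1491, 0.0576]
orientation: [-0.001, -3.134, 0.007]
wrist_force: [-0.4, -0.1, 0.2]
width: 0.0489
grasp_force: 62.5
shift [-3.4 -0.8 35.8] wz -0.001 cur 89.9 tilt [-0.2 -0.1] rows 0.6 t 23.625
```

View pics/w13.png

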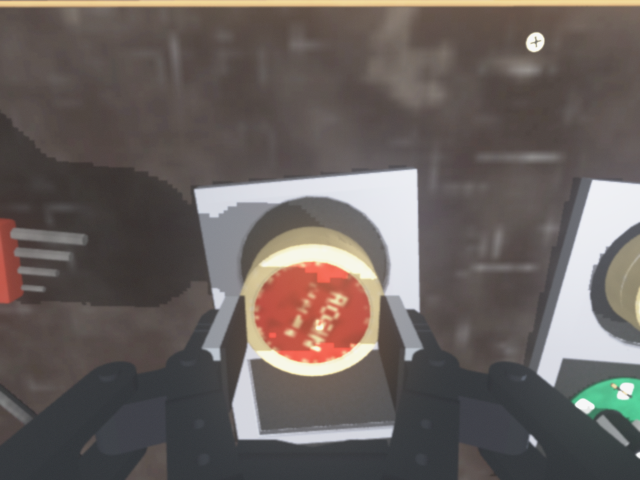

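The tin is held at (313,310), over the round pocket of tray_three at (313,265), which is lower and so shows higher in the picture. Tray_two is undisturbed at the right.

```bash
python3 -m creep '[[-4,-1,20,0,0,0,1],[-4,-1,30,0,0,0,1],[-4,-1,36,0,0,0,1],[-4,-1,36,0,0,0,1]]'; python3 -m creep '[[0,0,1,0,0,0,0],[0,0,1,0,0,0,-1],[0,0,1,0,0,0,-1],[0,0,1,0,0,0,-1],[0,0,-60,0,0,0,-1],[0,0,-120,0,0,0,-1],[0,0,-180,0,0,0,-1],[0,0,-230,0,0,0,-1]]'
python3 - <<'E'
from h import *
p=eyes.get_image("wrist"); save(p,"w14")
for d in finder.masks_of(p,"tin_1")[:2]: print(d['confidence'],d['centre'],quad(p,d['pixels'],.028))
for d in finder.masks_of(p,"tray_three")[:1]: print(d['confidence'],quad(p,d['pixels'],.008))
go(460,-345,260,121)
E
```

```text
time: 24.12
ee_pos: [0.4368, 0.1501, 0.0249]
orientation: [-0.0, 3.141, 0.001]
wrist_force: [0.1, 0.4, -1.0]
width: 0.0489
grasp_force: 62.5
time: 25.12
ee_pos: [0.4367, 0.1498, 0.2565]
orientation: [0.0, 3.141, 0.001]
wrist_force: [-0.2, 0.5, -0.5]
width: 0.0857
grasp_force: 0.0
0.9 [499.9, 185.7] [434.5 320.4  62.   55.2  49.2]
0.86 [314.7, 188.0] [434.7 149.2  54.7  52.7 -44.5]
0.86 [507.9 156.3 244.5 105.1   5.2]
shift [ -21.8 -495.6   -5.5] wz -0.54 cur 90.0 tilt [0.2 0.3] rows 7.9 t 25.275
```

```bash
python3 -m creep '[[-20,-400,0,0,0,1.45,-1],[-20,-400,0,0,0,1.45,-1],[-20,-400,0,0,0,1.45,-1],[-20,-400,0,0,0,1.45,-1],[-20,-400,0,0,0,1.45,-1],[-20,-400,0,0,0,1.45,-1],[-20,-400,0,0,0,1.45,-1],[-20,-400,0,0,0,1.45,-1]]'|head -3; python3 - <<'E'
from h import *
go(512,-361,200,-58.5)
a,b=eyes.get_image("scene"),eyes.get_image("side")
for s in((210,303),(160,352)):
    x,e=tri([(a,(493,234)),(b,s)]); print(np.round(x*1000),round(e*1000,1))
print(plane(a,(493,290),0))
E
```

```text
time: 26.28
ee_pos: [0.455, -0.2528, 0.2529]
orientation: [-2.095, -2.34, 0.006]
shift [-113.7   44.9   52.9] wz 1.132 cur 6.3 tilt [-0.2 -0.1] rows 6.1 t 26.275
[ 674. -284.  128.] 19.0
[ 729. -332.  117.] 87.5
[ 0.70122102 -0.27767922  0.        ]
```

```bash
python3 -m creep '[[-114,45,53,0,0,1.132,-1],[-114,45,53,0,0,1.132,-1],[-114,45,53,0,0,1.132,-1],[-114,45,53,0,0,1.132,-1],[-114,45,53,0,0,1.132,-1],[-114,45,53,0,0,1.132,-1],[-114,45,90,0,0,1.132,-0.1],[-114,45,90,0,0,1.132,-0.1]]'|head -3; python3 - <<'E'
from h import *
p=eyes.get_image("wrist"); d=finder.masks_of(p,"small_board")[0]; c=d['centre']
print(d['confidence'],c,quad(p,d['pixels'],.004),quad(p,d['pixels'],.008))
x0,y0=int(c[0])-80,max(int(c[1])-75,0); print(x0,y0)
cv2.imwrite("pics/w15.png",cv2.resize(p['image'][y0:y0+150,x0:x0+160,::-1],None,fx=4,fy=4,interpolation=cv2.INTER_CUBIC))
import pickle; pickle.dump({k:p[k] for k in('fx','fy','cx','cy','extrinsics')},open('/tmp/sb.pkl','wb'))
go(513,-362,80,-58.5)
E
```

```text
time: 27.38
ee_pos: [0.5139, -0.3557, 0.1611]
orientation: [-3.013, -0.871, 0.006]
0.76 [323.8, 208.7] [ 514.8 -363.8   58.6   29.4   31.8] [ 515.6 -363.1   57.8   29.    31.8]
243 133
shift [-3.9  2.6 84.3] wz 0.012 cur -57.8 tilt [-0.  0.] rows 1.4 t 27.475
```

View pics/w15.png

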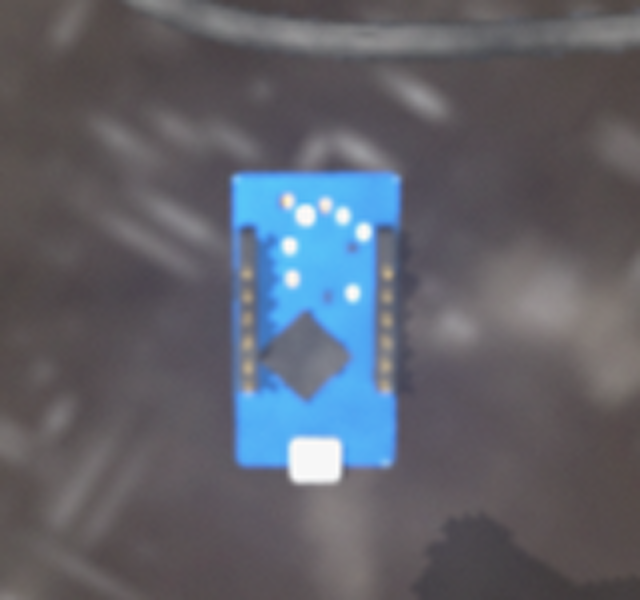

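The enlarged view shows the blue board upright in the picture, from (235,175) to (400,467), with its headers at columns 247 and 385. The USB socket is at the bottom, so board +x is up, along tool +x.

```bash
python3 -m creep '[[2,5,60,0,0,0.007,-0.1],[2,5,110,0,0,0.007,-0.1],[2,5,130,0,0,0.007,-0.1],[2,5,130,0,0,0.007,-0.1],[2,5,130,0,0,0.007,-0.1]]'; python3 - <<'E'
from h import *
go(519.3,-361.1,5,-58.2)
E
```

```text
time: 28.1
ee_pos: [0.5205, -0.3623, 0.0366]
orientation: [3.02, 0.857, 0.003]
wrist_force: [-0.8, 0.7, -0.5]
width: 0.047
grasp_force: 0.0
shift [-0.4 -1.8 31.6] wz -0.002 cur -58.3 tilt [ 0.2 -0.1] rows 0.5 t 28.1
```

```bash
python3 -m creep '[[0,-2,20,0,0,0,-0.1],[0,-2,29,0,0,0,-0.1],[0,-2,31,0,0,0,-0.1],[0,-2,31,0,0,0,-0.1],[0,-2,31,0,0,0,0.4],[0,-2,31,0,0,0,1],[0,-2,31,0,0,0,1],[0,-2,31,0,0,0,1]]'; python3 -m creep '[[0,0,-30,0,0,0,1],[0,0,-60,0,0,0,1],[0,0,-60,0,0,0,1]]'
python3 - <<'E'
from h import *
p=eyes.get_image("wrist"); save(p,"w16")
for d in finder.masks_of(p,"small_board")[:1]: print(d['confidence'],d['centre'],quad(p,d['pixels'],.065))
go(500,160,260,5.2)
E
```

```text
time: 29.1
ee_pos: [0.5187, -0.3598, 0.004]
orientation: [3.022, 0.857, 0.001]
wrist_force: [-0.2, -0.5, 6.1]
width: 0.0263
grasp_force: 59.6
time: 29.48
ee_pos: [0.5195, -0.3601, 0.0651]
orientation: [3.02, 0.857, 0.004]
wrist_force: [-0.1, -0.2, -0.9]
width: 0.0263
grasp_force: 59.1
0.9 [313.3, 312.9] [ 515.3 -364.1   60.4   29.7   32.2]
shift [ 256.8 -451.3 -196.8] wz -1.108 cur -58.3 tilt [-0.   0.1] rows 8.9 t 29.575
```

```bash
python3 -m creep '[[0,0,-60,0,0,-0.18,1],[0,0,-120,0,0,-0.36,1],[0,0,-180,0,0,-0.54,1],[50,-80,-205,0,0,-0.72,1],[80,-150,-205,0,0,-0.9,1],[110,-200,-205,0,0,-1.108,1],[140,-250,-205,0,0,-1.108,1],[170,-300,-205,0,0,-1.108,1]]'|head -3; python3 - <<'E'
from h import *
go(503.5,161,260,5.2)
E
```

```text
time: 30.58
ee_pos: [0.5056, -0.047, 0.2673]
orientation: [-2.117, -2.319, 0.0]
shift [207.3  16.8   7.4] wz 0.0 cur 5.2 tilt [-0.1  0. ] rows 3.3 t 30.575
```

```bash
python3 -m creep '[[207,17,0,0,0,0,1],[207,17,0,0,0,0,1],[207,17,0,0,0,0,1],[207,17,10,0,0,0,1],[207,17,70,0,0,0,1],[207,17,130,0,0,0,1],[207,17,190,0,0,0,1],[207,17,220,0,0,0,1]]'|head -3;python3 -m creep '[[0,0,0,0,0,0,1],[0,0,0,0,0,0,1]]'|head -3; python3 - <<'E'
from h import *
p=eyes.get_image("wrist"); save(p,"w17")
for t,z in(("small_board",.046),("tray_three",.008)):
    for d in finder.masks_of(p,t)[:1]: print(d['confidence'],d['centre'],quad(p,d['pixels'],z))
go(503.5,161,9,5.2)
E
```

```text
time: 31.58
ee_pos: [0.5022, 0.156, 0.0441]
orientation: [-2.12, -2.316, 0.009]
time: 31.82
ee_pos: [0.5054, 0.1573, 0.0489]
orientation: [2.12, 2.317, 0.001]
0.65 [314.3, 315.9] [506.8 149.2  61.5  30.4 -84.1]
0.64 [382.6, 229.6] [508.6 156.1 244.9 105.7   5.2]
shift [ 2.7 -1.9 40.4] wz -0.001 cur 5.2 tilt [0.1 0.1] rows 0.6 t 31.975
```

View pics/w17.png

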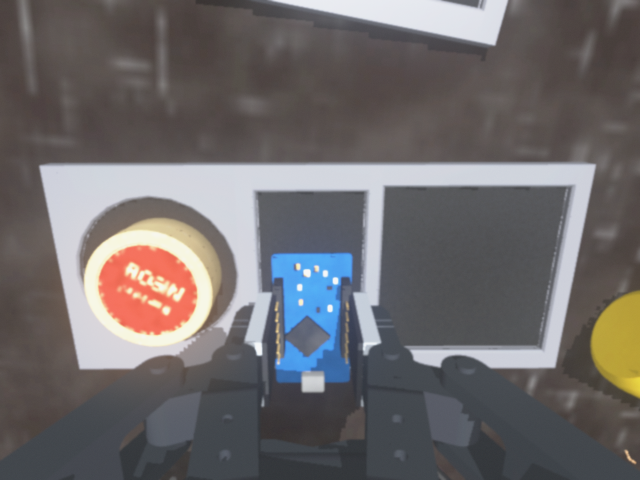

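The board hangs over the narrow pocket, which spans columns 257 to 366. The second tin is in its round pocket at (153,290), and the square pocket is free at (478,267).

```bash
python3 -m creep '[[4.5,-1.5,20,0,0,0,1],[4.5,-1.5,32,0,0,0,1],[4.5,-1.5,39,0,0,0,1],[4.5,-1.5,39,0,0,0,1]]'; python3 -m creep '[[0,0,0,0,0,0,1],[0,0,0,0,0,0,1]]'; python3 - <<'E'
from h import *
go(503.5,162,8.5,5.2)
E
```

```text
time: 32.48
ee_pos: [0.5028, 0.1621, 0.009]
orientation: [2.12, 2.319, -0.001]
wrist_force: [-1.3, -0.2, 0.5]
width: 0.0263
grasp_force: 59.3
time: 32.72
ee_pos: [0.5031, 0.1624, 0.0095]
orientation: [2.119, 2.319, 0.001]
wrist_force: [-0.3, 0.3, 0.2]
width: 0.0262
grasp_force: 59.3
shift [-0.5  0.4  1. ] wz -0.001 cur 5.1 tilt [0. 0.] rows 0.0 t 32.725
```

```bash
python3 -m creep '[[0,0,1,0,0,0,1],[0,0,1,0,0,0,0.3],[0,0,1,0,0,0,0.1],[0,0,1,0,0,0,0.1],[0,0,-25,0,0,0,0.1],[0,0,-80,0,0,0,0.1],[0,0,-140,0,0,0,0.1],[0,0,-200,0,0,0,0.1]]'; python3 -m creep '[[0,0,-50,0,0,0,-1],[0,0,-60,0,0,0,-1]]'|head -2;python3 - <<'E'
from h import *
p=eyes.get_image("wrist"); save(p,"w18")
for t,z in(("small_board",.008),("tray_three",.008)):
    for d in finder.masks_of(p,t)[:1]: print(d['confidence'],d['centre'],quad(p,d['pixels'],z))
go(400,-361,260,90)
E
```

```text
time: 33.72
ee_pos: [0.5025, 0.1622, 0.2108]
orientation: [-2.12, -2.318, 0.001]
wrist_force: [0.5, 0.9, 0.5]
width: 0.0383
grasp_force: 0.0
time: 33.98
ee_pos: [0.5042, 0.1626, 0.2719]
0.7 [308.7, 185.5] [504.1 156.4  57.5  31.9 -84.3]
0.83 [334.3, 181.3] [508.7 155.3 246.1 107.6   5.1]
shift [-512.3 -149.1    8.3] wz -1.48 cur 5.2 tilt [-0.  0.] rows 8.5 t 34.125
```

```bash
python3 -m creep '[[-512,-149,0,0,0,-0.78,-1],[-512,-149,0,0,0,-0.78,-1],[-512,-149,0,0,0,-0.78,-1],[-512,-149,0,0,0,-0.78,-1],[-512,-149,0,0,0,-0.78,-1],[-512,-149,0,0,0,-0.78,-1],[-512,-149,0,0,0,-0.78,-1],[-512,-149,0,0,0,-0.78,-1]]'|head -2; python3 - <<'E'
from h import *
go(399,-362,150,50)
E
```

```text
time: 35.12
ee_pos: [0.4062, -0.3265, 0.2672]
shift [-17.7 -31.7 117.1] wz -0.002 cur 49.9 tilt [-0.1  0.1] rows 2.0 t 35.125
```

```bash
python3 -m creep '[[-18,-32,30,0,0,0,-1],[-18,-32,80,0,0,0,-1],[-18,-32,110,0,0,0,-1],[-18,-32,110,0,0,0,-1],[-18,-32,110,0,0,0,-1]]'|head -2; python3 - <<'E'
from h import *
p=eyes.get_image("wrist"); save(p,"w19")
for d in finder.masks_of(p,"tape_roll")[:1]: print(d['confidence'],d['centre'],quad(p,d['pixels'],.018),quad(p,d['pixels'],.0))
go(399,-362,10,50)
E
```

```text
time: 35.75
ee_pos: [0.4002, -0.362, 0.1593]
0.67 [307.6, 231.9] [ 397.8 -362.5   66.1   63.8  -40.2] [ 401.3 -365.6   70.3   67.8  -40.2]
shift [  1.9  -1.2 150.1] wz -0.002 cur 49.9 tilt [ 0.1 -0.1] rows 2.4 t 35.85
```

```bash
python3 -m creep '[[2,-1,60,0,0,0,-1],[2,-1,110,0,0,0,-1],[2,-1,145,0,0,0,-1],[2,-1,159,0,0,0,-1],[2,-1,159,0,0,0,-1],[2,-1,159,0,0,0,0.3],[2,-1,159,0,0,0,0.3],[2,-1,159,0,0,0,0.3]]'; python3 -m creep '[[0,0,0,0,0,0,1],[0,0,0,0,0,0,1],[0,0,-60,0,0,0,1],[0,0,-120,0,0,0,1],[0,0,-180,0,0,0,1],[0,0,-240,0,0,0,1],[0,0,-280,0,0,0,1],[0,0,-280,0,0,0,1]]'
python3 - <<'E'
from h import *
p=eyes.get_image("wrist"); save(p,"w20")
for d in finder.masks_of(p,"tape_roll")[:1]: print(d['confidence'],d['centre'],quad(p,d['pixels'],.295))
go(579.7,162.5,280,50); print(manip.sense()['ee_pos'])
E
```

```text
time: 36.85
ee_pos: [0.3993, -0.362, 0.0023]
orientation: [1.077, 2.947, -0.0]
wrist_force: [-1.6, 1.3, 9.4]
width: 0.0622
grasp_force: 63.6
time: 37.85
ee_pos: [0.3993, -0.3624, 0.2837]
orientation: [1.076, 2.944, 0.001]
wrist_force: [0.7, 0.9, -1.4]
width: 0.0617
grasp_force: 67.4
0.97 [308.7, 350.2] [ 399.8 -363.1   72.5   64.3  -39.3]
shift [198.4 516.9   1.1] wz -0.002 cur 49.9 tilt [0.1 0.1] rows 8.9 t 37.95
[ 0.39818416 -0.36058639  0.28026939]
```

```bash
python3 -m creep '[[198,517,0,0,0,0,1],[198,517,0,0,0,0,1],[198,517,0,0,0,0,1],[198,517,0,0,0,0,1],[198,517,0,0,0,0,1],[198,517,0,0,0,0,1],[198,517,0,0,0,0,1],[198,517,0,0,0,0,1]]'|head -2; python3 -m creep '[[22,57,0,0,0,0,1],[22,57,0,0,0,0,1],[22,57,0,0,0,0,1]]' | head -2; python3 - <<'E'
from h import *
go(579.7,162.5,50,50); print(manip.sense()['ee_pos'])
E
```

```text
time: 38.95
ee_pos: [0.5622, 0.113, 0.2787]
time: 39.33
ee_pos: [0.5818, 0.1678, 0.2786]
shift [ -2.   -4.7 228.6] wz -0.003 cur 49.8 tilt [-0.1 -0.1] rows 3.7 t 39.325
[0.58176595 0.1678283  0.27860831]
```

```bash
python3 -m creep '[[-2,-5,40,0,0,0,1],[-2,-5,100,0,0,0,1],[-2,-5,160,0,0,0,1],[-2,-5,210,0,0,0,1],[-2,-5,238,0,0,0,1],[-2,-5,238,0,0,0,1],[-2,-5,238,0,0,0,1]]'; python3 - <<'E'
from h import *
p=eyes.get_image("wrist"); save(p,"w21")
go(579.7,162.5,7,50)
E
```

```text
time: 40.2
ee_pos: [0.5818, 0.1625, 0.0435]
orientation: [1.081, 2.948, 0.001]
wrist_force: [-0.4, -0.1, -0.7]
width: 0.0619
grasp_force: 67.4
shift [ 1.5 -2.  36.9] wz -0.004 cur 49.8 tilt [0.1 0. ] rows 0.6 t 40.25
```

View pics/w21.png

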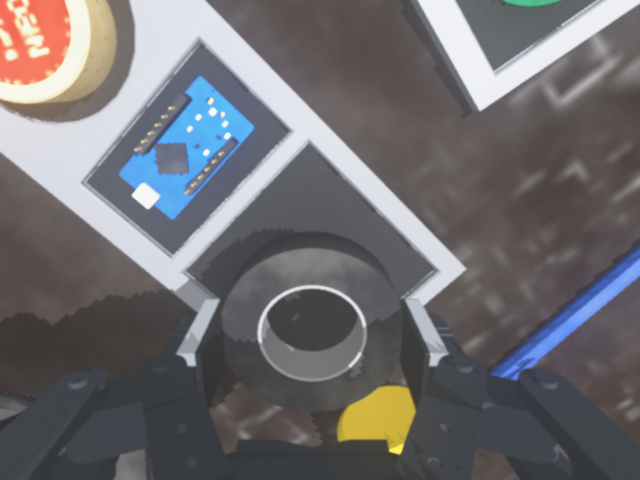

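The tape hangs over the free square pocket at (310,260). The small board lies flat in the narrow pocket at (188,148).

```bash
python3 -m creep '[[1.5,-2,20,0,0,0,1],[1.5,-2,30,0,0,0,1],[1.5,-2,36.5,0,0,0,1],[1.5,-2,36.5,0,0,0,1],[1.5,-2,36.5,0,0,0,1]]'; python3 -m creep '[[0,0,0.5,0,0,0,-0.6],[0,0,0.5,0,0,0,-0.85],[0,0,0.5,0,0,0,-0.85],[0,0,0.5,0,0,0,-0.85],[0,0,-40,0,0,0,-0.85],[0,0,-100,0,0,0,-0.85],[0,0,-160,0,0,0,-0.85],[0,0,-220,0,0,0,-0.85]]';  python3 -m creep '[[-40,0,-60,0,0,0,-1],[-40,0,-60,0,0,0,-1],[-40,0,-60,0,0,0,-1],[-40,0,-60,0,0,0,-1]]' | head -2
python3 - <<'E'
from h import *
for n in("wrist","side","scene"):
    p=eyes.get_image(n); save(p,"end_"+n)
    for t,z in(("tape_roll",.022),("small_board",.008),("round_board",.008),("tin_1",.028),("hex_keys",.008)):
        for d in finder.masks_of(p,t)[:2 if t=='tin_1' else 1]: print(n,t,round(d['confidence'],2),quad(p,d['pixels'],z))
E
```

```text
time: 40.88
ee_pos: [0.5778, 0.1632, 0.0064]
orientation: [-1.078, -2.949, -0.001]
wrist_force: [-5.3, 0.3, 10.5]
width: 0.0618
grasp_force: 68.7
time: 41.88
ee_pos: [0.5782, 0.163, 0.2274]
orientation: [-1.079, -2.95, 0.0]
wrist_force: [0.5, 0.5, 0.3]
width: 0.079
grasp_force: 0.0
time: 42.38
ee_pos: [0.6078, 0.1381, 0.2837]
wrist tape_roll 0.74 [578.3 162.5  63.7  63.5  67.5]
wrist small_board 0.97 [503.4 156.7  57.9  30.7 -83.5]
wrist round_board 0.96 [544.6 304.7  53.9  17.   49.9]
wrist tin_1 0.65 [439.5 148.6  57.8  49.2  49.9]
wrist tin_1 0.27 [433.8   3.2  81.2  41.9  87.7]
wrist hex_keys 0.77 [427.8  -6.4  87.8  47.2 -85.1]
side tape_roll 0.59 [582.6 161.   74.5  64.  -15.1]
side small_board 0.66 [502.9 156.   56.2  37.6 -83.2]
side round_board 0.79 [528.3 318.8  60.3  56.3  80. ]
side tin_1 0.6 [586.3 159.1  74.7  63.8 -15.1]
side tin_1 0.54 [449.  322.7  72.2  46.7 -50.5]
side hex_keys 0.73 [430.2   3.7  57.7  47.9  80. ]
scene tape_roll 0.74 [566.6 154.5  89.3  53.5  57.9]
scene small_board 0.72 [480.7 150.9 204.1 115.8   5.4]
scene tin_1 0.94 [425.9 132.2  83.7  53.6  67.4]
scene tin_1 0.63 [427.  305.8  94.8  54.   64.3]
```

```bash
python3 -c "
from plant import manip
s=manip.sense(); print(s['time'],s['wrist_force'],manip.job_done())"
```

```text
the job is handed in; nothing more can be done
43.275 [ 0.26121854 -0.62333845 -0.58242277] None
```

Both kits are made up and handed in at 43 s, with every part measured within its pocket and the hex keys not handled; I viewed 15 pictures, one over the 14 allowed.

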